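Set up the bead press: collar on, mould plate out and shown

TASK

Set up the bead press for a new bead: first slip the brass stop collar over the press's guide post, lower it until it sits fully down on the post's shoulder, and let go of it. Then lift the yellow flap of the teal case until it stands about upright and leave it open, draw out the graphite mould plate standing inside, and hold it up, upright, about a hand's width above the dark bed of the press so I can check it. Finish while still holding the plate there in the gripper, and leave the black collar and everything else on the bench where it is.

Things in the scene. Friction and masses are not known exactly. Their poses are not given: they have to be found in the camera images.
- brass_center (a point): Centre (half-way up) of the brass stop collar: a loose brass-coloured ring, 40 mm outside diameter, 18 mm bore, 30 mm high, about 0.2 kg, standing on the bench with its bore upright, so this point starts 15 mm above the bench.
- black_center (a point): Centre (half-way up) of a black collar of the same size and shape, loose on the bench. It is not wanted and must stay where it is.
- press: Lower half of the bead press, fixed: a steel base plate 110 (its x) x 190 (its y) x 20 mm high. Origin at the centre of its underside, z up. At its y = -55 mm stands the guide post; at y = +45 mm lies the dark bed.
- post_top (a point): Top of the press's upright guide post, on its axis, 86 mm above the bench. The post is 14 mm in diameter, its top 5 mm tapering to 8 mm; below, at 40 mm above the bench, it has a shoulder 28 mm in diameter on which the collar sits.
- post_shoulder (a point): Point on the post's axis at the height of the shoulder's upper face, 40 mm above the bench. With the collar fully down its centre lies 15 mm above this point.
- press_bed (a point): Centre of the upper face of the press's dark bed (a block 70 x 80 mm, its face 30 mm above the bench).
- case: Teal insert case, fixed: an open-topped box 150 (its x) x 130 (its y) x 80 mm high, walls 5 mm, closed by the yellow flap. Origin at the centre of its underside, z up; +x points to the hinge side, -x is the front with the flap's handle.
- flap_hinge (a point): Middle of the flap's hinge line, which runs along the case's y at the middle of its +x rim, 80 mm above the bench.
- flap (a joint): Angle of the yellow flap in rad: 0 shut (flat), 1.57 standing upright, 1.75 the stop. The hinge is stiff: the flap stays where it is left; lifting it at the handle takes about 3 N. It may start slightly ajar.
- flap_bar (a point): Middle of the flap's handle: a round steel bar 8 mm thick, 84 mm long, along the case's y, on two legs, with 38 mm free between bar and flap. With the flap shut it lies 130 mm from the hinge line towards the front and 48 mm above it; it moves on a circle about the hinge line, and ends above and a little beyond the hinge when the flap is upright.
- insert_center (a point): Centre (half-way up) of the mould plate: loose, 12 mm thick (its x), 60 mm wide (its y), 58 mm high, 0.1 kg, dark graphite with a brass upper edge 16 mm high. It stands under the flap on the case's 5 mm floor, thin direction along the case's x, top 63 mm above the bench. Guides hold its lower 30 mm at both ends with 2 mm play; the middle 40 mm of its width is free. It comes out straight up.
- frit_jar_mid (a point): Bystander: loose green glass jar, 68 mm across and 110 mm high; this point is half-way up.
- ram_mid (a point): Bystander: loose upper half of the press, a steel block 70 x 110 x 25 mm with a stem and a wooden ball on top, 105 mm high in all; this point is at the middle of the block.
- paddle: Bystander: loose flat paddle lying on the bench at the far side.
- spectacles: Bystander: loose pair of dark spectacles lying on the bench; origin between the lenses.
Things that resemble listed ones, but are neither listed nor needed, are in the scene too. Leave any pink look-alike of the part that bears brass_center alone. There is more than one size of the case; the one meant has the size given above.

How it is judged:
On the way, in this order (a step that is already met when the one before it is completed fails the run):
1. the brass collar is fully down on the post's shoulder and let go (horizontal distance between brass_center and post_shoulder below 0.005 m and z of brass_center in the frame of post_shoulder below 0.018 m and contact force between the fingers and brass_collar below 0.1 N), for 0.2 s.
2. the flap stands about upright (value of joint flap above 1.25 rad), for 0.2 s.
3. the mould plate is drawn clear of the case in the gripper (z of insert_center in the frame of case above 0.11 m and contact force between the fingers and insert above 1 N), for 0.1 s.
At the end, for the whole second after the job is handed in: Brass collar let go on the shoulder (5 mm off axis, 3 mm high, 7 deg tilt at most); flap open beyond 1.1 rad; gripper still holds the plate, upright within 15 deg, centre within 35 mm sideways of the bed centre and 70 to 220 mm above it, touching neither press nor collar (all of step 1 and angle between brass_center's own z axis and vertical below 0.12 rad and value of joint flap above 1.1 rad and horizontal distance between insert_center and press_bed below 0.035 m and z of insert_center in the frame of press_bed between 0.07 and 0.22 m and angle between insert_center's own z axis and vertical below 0.26 rad and contact force between the fingers and insert above 1 N and contact force between insert and press below 0.1 N and contact force between insert and brass_collar below 0.1 N and linear speed of insert below 0.03 m/s); the arm keeps its last pose, push and grip.
It fails at once if the black collar is moved more than 25 mm (distance of black_center from where it was at the start of the episode above 0.025 m).
It fails at once if the jar is moved more than 25 mm (distance of frit_jar_mid from where it was at the start of the episode above 0.025 m).
It fails at once if the press's upper half is moved more than 25 mm (distance of ram_mid from where it was at the start of the episode above 0.025 m).
It fails at once if the paddle is moved more than 25 mm (distance of paddle from where it was at the start of the episode above 0.025 m).
It fails at once if the spectacles are moved more than 25 mm (distance of spectacles from where it was at the start of the episode above 0.025 m).
It also fails if it takes over 67 s, if anything falls off the work surface, if the arm or the gripper's body presses on something with over 40 N, if the wrist force passes 120 N, or if a joint passes its speed limit or range.

ROBOT

A 6-joint arm with a two-finger parallel gripper is mounted at the origin on the work surface. World frame = base frame: x ahead of the robot, y to its left, z up, the work surface at z = 0. Lengths are in m, angles in rad, forces in N, time in s.
With the tool pointing down it reaches from about 0.35 to 0.975 m from the base axis. Payload 4.9 kg.
Tool frame: the origin (TCP) lies on the mounting face of the last link; the fingertips stand 173 mm ahead of it and the grasp point (between the pads) lies 155 mm ahead of it; z points along the fingers, y is the line along which they close (so a half turn about z gives the same grasp; the last joint's range is limited). The gripper opens to 85 mm and grips with 20 to 120 N. Pads are 22 mm wide; open, the fingers measure 114 mm over their backs; the gripper's body (76 mm by 85 mm) begins 54 mm behind the grasp point. The pads swing forward as they close: fully open they stand 13 mm farther back than shut.
Start: joints at [1.049, 0.053, 1.613, -0, 1.476, -0.119], TCP at [0.245, 0.575, 0.405] pointing down, gripper open.
Joint ranges: [-3.01, 3.01], [-1.01, 2.22], [0.06, 2.58], [-1.02, 4.17], [0.09, 2.62], [-3.14, 3.14]. Speed limits (rad/s): [2.57, 2.57, 3.14, 3.14, 3.14, 3.14].

INTERFACE

Orientations are given as a rotation vector (axis times angle).
In Python, from station import monitor, eyes, finish_job gives the robot as it stands. The module is installed in compiled form; this text tells all that it offers.
- The arm moves only by the tool step_arm, never from a script. Its argument "commands" is a list of rows, each a list of 3 entries, a list of its own where there are three numbers: the opening in per cent of the stroke, from 0 (shut) to 100 (fully open), then the shift along the tool's x, y, z in mm, then the turn about the tool's z in degrees. In form: [[hand, [x, y, z], yaw], ...]. A call has 1 to 12 rows; each row is the pose to reach, as a shift and turn from the pose commanded when the call began, along the tool's axes at that moment; what a row does not reach only later rows make up. A row lasts 1/8 s, in which the tool goes at most 62.5 mm and 10.7 degrees, less where a joint would pass 70% of its speed; a pose out of reach is approached as far as the arm can. A call with a gripper value outside its range is refused whole. The fingers move at their own pace and stop on an object; "squeeze" is the grip in N (left out, the last holds). Time passes only in rows, so rows that repeat a pose let the fingers close. It gives the time, the measured TCP pose, the force, the opening and the grip force at its end, in the units of the state.
- monitor.get_obs(): the state, without advancing time (a new reading comes with each control period).
- eyes.get_image(name): name is "scene" or "top"; returns the picture (420x560x3 uint8, red, green, blue); there is no depth.
- eyes.camera_info(name): a dict with "camera_matrix" (3x3 intrinsics, pixels), "extrinsics" (4x4, takes a point from camera to world coordinates). Camera axes: x right, y down, z forward; pixel columns grow to the right and rows downward; lengths in m; the calibration is good to about 2 mm. A picture is of the moment at which its call begins. camera_info takes no time and is no camera call.
- finish_job(): hands the job in; it is judged then, once.
The state is a dict: "t": time; "q": joint angles; "dq": joint speeds; "effort": joint torques, N m; "tool_pos": TCP position; "tool_rot": TCP orientation; "contact_force": force on the tool from outside, world axes, zero at the start; "wrist_torque": the same for the moment, N m; "opening": finger opening in m; "grip_force": force on a finger pad.
Only numpy, scipy, OpenCV 4.12 (cv2) and the standard library are available. Lean on these libraries where they do the work, as an engineer would, in place of code of your own. Each camera call takes 0.05 s, during which the arm holds its last target. There are 200 camera calls.

## Working session

There is one attempt and no reset: what is moved stays moved. The work goes in short steps, Python scripts to look and compute and a tool call to move; the robot and the scene stay as the last step left them, time stands still between calls to the robot, and variables do not carry over. Pictures are saved under pics/ and viewed, at most 10 in all, crops included, and the job is handed in when it is done.

Besides the shell and the picture viewer there is one more tool, called after "Request:" as name(argument=value, ...), one argument or row to a line, values as JSON. step_arm: Moves the arm, as the interface text tells. Its arguments: {"type":"object","properties":{"commands":{"type":"array"},"squeeze":{"type":"number"}},"required":["commands"]}

```bash
mkdir -p pics
cat > h.py <<'E'
import numpy as np, cv2
from station import monitor, eyes, finish_job
from scipy.spatial.transform import Rotation as R
def shot(n,f=None):
    im=eyes.get_image(n)
    if f: cv2.imwrite('pics/'+f,im[:,:,::-1])
    return im
def ray(n,u,v):
    c=eyes.camera_info(n);K=np.array(c['camera_matrix']);T=np.array(c['extrinsics'])
    return T[:3,3],T[:3,:3]@np.linalg.solve(K,[u,v,1.])
def onz(n,u,v,z):
    o,d=ray(n,u,v);return o+d*(z-o[2])/d[2]
def proj(n,p):
    c=eyes.camera_info(n);K=np.array(c['camera_matrix']);T=np.linalg.inv(np.array(c['extrinsics']))
    q=K@(T[:3,:3]@np.array(p)+T[:3,3]);return q[:2]/q[2]
E
python3 - <<'E'
from h import *
shot('scene','s0.png');shot('top','t0.png')
o=monitor.get_obs();print(o)
print(R.from_rotvec(o['tool_rot']).as_matrix().round(3))
for n in('scene','top'):
  c=eyes.camera_info(n);print(c)
E
```

```text
{'t': 0.1, 'q': array([ 1.04900703e+00,  5.33051713e-02,  1.61414203e+00, -2.60094456e-05,
        1.47599194e+00, -1.18997711e-01]), 'dq': array([-0.00033387, -0.00059888, -0.00272268, -0.00090363, -0.00284902,
       -0.00086097]), 'effort': array([-5.09002475e-04, -3.94900739e+01, -3.71364820e+01, -1.55296243e-04,
        3.88169297e-03, -4.84893405e-06]), 'tool_pos': array([0.24487421, 0.57477383, 0.40358553]), 'tool_rot': array([-6.28319624e-01, -3.07754968e+00,  2.76517063e-03]), 'contact_force': array([-0.27517033, -0.37275723, -0.16817777]), 'wrist_torque': array([0.00058125, 0.01261642, 0.03141553]), 'grip_force': 0.0, 'opening': 0.08508988716241175}
[[-0.92   0.392 -0.001]
 [ 0.392  0.92  -0.002]
 [ 0.    -0.002 -1.   ]]
{'camera_matrix': array([[440.19597422,   0.        , 276.59743994],
       [  0.        , 440.19597422, 209.70478293],
       [  0.        ,   0.        ,   1.        ]]), 'extrinsics': array([[-6.74440606e-01,  4.91972229e-01, -5.50539005e-01,
         1.29583979e+00],
       [ 7.38328939e-01,  4.48899491e-01, -5.03348412e-01,
         5.71067652e-01],
       [-4.96760642e-04, -7.45957487e-01, -6.65993379e-01,
         9.32964252e-01],
       [ 0.00000000e+00,  0.00000000e+00,  0.00000000e+00,
         1.00000000e+00]])}
{'camera_matrix': array([[417.55126002,   0.        , 275.53399534],
       [  0.        , 417.55126002, 208.85530323],
       [  0.        ,   0.        ,   1.        ]]), 'extrinsics': array([[-0.00465005, -0.98289872,  0.18408822,  0.34309935],
       [-0.99984432,  0.0077033 ,  0.01587409, -0.06225492],
       [-0.01702071, -0.18398575, -0.98278153,  1.47878144],
       [ 0.        ,  0.        ,  0.        ,  1.        ]])}
```

View pics/s0.png

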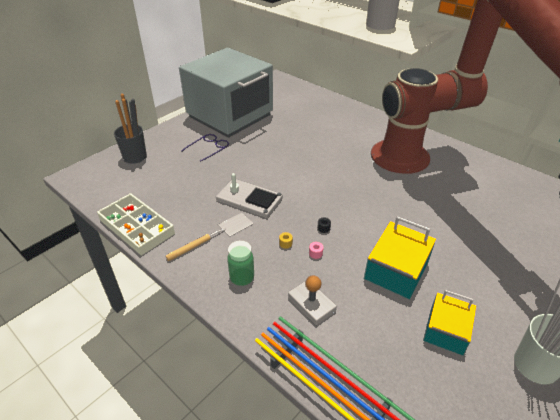

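View pics/t0.png

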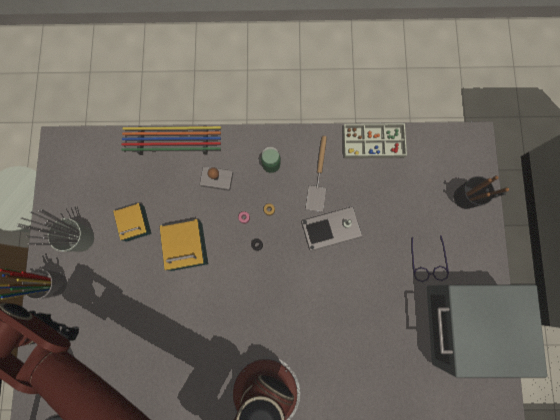

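The top view shows three collars: brass at (269,210), pink at (244,217) and black at (257,244). It also shows the press at (332,229) with its post at (347,224), and two teal/yellow cases, a large one at (182,244) and a small one at (130,221). Next I'll measure these and confirm with one crop.

Run:
```python
from h import *
t=cv2.imread('pics/t0.png');s=cv2.imread('pics/s0.png')
H=cv2.cvtColor(t,cv2.COLOR_BGR2HSV);HS=cv2.cvtColor(s,cv2.COLOR_BGR2HSV)
def blobs(h,lo,hi,n,z,amin):
    m=cv2.inRange(h,lo,hi);k,l,st,c=cv2.connectedComponentsWithStats(m)
    for i in range(1,k):
        if st[i,4]>=amin:
            cn=cv2.findContours((l==i).astype('uint8'),0,2)[0][0];hl=cv2.convexHull(cn)
            M=cv2.moments(hl);u,v=M['m10']/M['m00'],M['m01']/M['m00']
            b=cv2.boxPoints(cv2.minAreaRect(cn))
            print(n,round(u,1),round(v,1),st[i].tolist(),onz(n,u,v,z).round(4)[:2],[onz(n,*p,z).round(3)[:2].tolist() for p in b])
print('yellow top');blobs(H,(18,120,90),(32,255,255),'top',.08,150)
print('brass top');blobs(H,(12,90,60),(28,255,255),'top',.03,30)
print('brass scene');blobs(HS,(15,110,60),(28,255,255),'scene',.015,40)
print('bed');blobs(H[190:270,290:375].copy(),(0,0,0),(180,255,45),'top',.03,30)
print('pressbright');blobs(H,(0,0,125),(180,60,255),'top',.02,300)
a=cv2.resize(t[170:280,140:380],None,fx=3.3,fy=3.3,interpolation=2)
b=cv2.resize(s[160:300,200:480],None,fx=2.8,fy=2.8,interpolation=2)[:, :792]
a=a[:,:b.shape[1]];a=cv2.copyMakeBorder(a,0,0,0,max(0,b.shape[1]-a.shape[1]),0)
o=np.vstack([a,b]);cv2.imwrite('pics/c0.png',cv2.resize(o,None,fx=.78,fy=.78) if o.shape[0]>600 else o);print(o.shape)
```

```text
yellow top
top 171.7 127.7 [123, 126, 98, 4, 235] [0.9015 0.3281] [[0.906, 0.502], [0.907, 0.156], [0.896, 0.156], [0.896, 0.502]]
top 129.3 221.2 [114, 203, 32, 37, 764] [0.5661 0.4595] [[0.608, 0.521], [0.631, 0.432], [0.524, 0.4], [0.503, 0.487]]
top 180.8 244.3 [160, 219, 43, 51, 1606] [0.4862 0.2801] [[0.555, 0.361], [0.573, 0.229], [0.419, 0.203], [0.402, 0.332]]
brass top
top 173.7 127.6 [122, 126, 99, 4, 309] [0.9215 0.3345] [[0.93, 0.526], [0.926, 0.164], [0.914, 0.164], [0.918, 0.526]]
top 321.4 153.9 [318, 136, 8, 37, 163] [ 0.8152 -0.2056] [[0.749, -0.187], [0.885, -0.207], [0.882, -0.224], [0.747, -0.203]]
top 212.7 173.0 [208, 168, 10, 11, 82] [0.7476 0.1867] [[0.766, 0.204], [0.766, 0.172], [0.729, 0.171], [0.729, 0.203]]
top 486.1 182.8 [479, 179, 14, 10, 33] [ 0.7023 -0.7848] [[0.695, -0.755], [0.722, -0.802], [0.71, -0.808], [0.683, -0.761]]
top 129.4 221.2 [113, 203, 34, 37, 805] [0.5743 0.4776] [[0.618, 0.541], [0.641, 0.448], [0.531, 0.415], [0.509, 0.507]]
top 268.9 208.9 [264, 204, 11, 11, 87] [ 0.6145 -0.0154] [[0.632, 0.002], [0.632, -0.034], [0.596, -0.033],
[... 1815 characters left out ...]
359, 1.051], [1.359, -1.131], [0.562, -1.039], [0.547, 0.943]]
top 215.6 177.5 [200, 167, 32, 22, 386] [0.7335 0.1773] [[0.71, 0.234], [0.776, 0.225], [0.757, 0.12], [0.691, 0.129]]
top 315.8 196.0 [306, 177, 20, 35, 421] [ 0.6618 -0.1825] [[0.614, -0.144], [0.736, -0.163], [0.727, -0.225], [0.605, -0.204]]
top 332.0 228.2 [304, 207, 58, 42, 992] [ 0.5457 -0.2368] [[0.573, -0.132], [0.622, -0.315], [0.519, -0.339], [0.471, -0.158]]
top 542.9 368.8 [521, 326, 39, 77, 1690] [ 0.0752 -0.914 ] [[0.211, -0.858], [0.211, -0.984], [-0.027, -0.953], [-0.027, -0.831]]
top 5.7 400.8 [0, 380, 14, 40, 391] [-0.0224  0.8568] [[-0.078, 0.877], [0.043, 0.878], [0.038, 0.836], [-0.082, 0.837]]
(755, 784, 3)
```

View pics/c0.png

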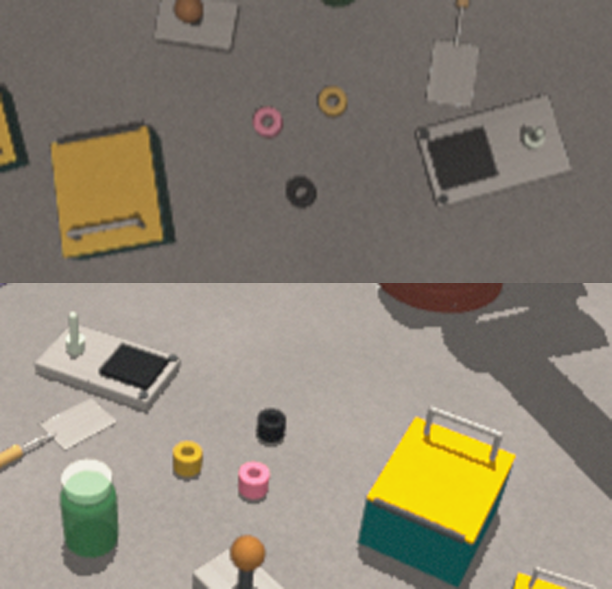

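The crop confirms the parts. The brass ring is at crop (332,101), the pink decoy at (267,122) and the black collar at (300,191). The case meant is the large one: its flap measures about 155x131 mm, against about 107x90 mm for the small one. Next I'll refine the post position and compute the first move.

```bash
cat >> h.py <<'E'
def go(x,y,z,head=None):
    "shift (tool mm, deg) to bring grasp point to x,y,z and tool y to heading (deg, mod 180)"
    o=monitor.get_obs();M=R.from_rotvec(o['tool_rot']).as_matrix()
    d=M.T@(np.array([x,y,z])-(o['tool_pos']+np.array([0,0,-.155])))*1000
    h=np.degrees(np.arctan2(M[1,1],M[0,1]));a=0 if head is None else (h-head+90)%180-90
    print('t',round(o['t'],2),'grasp',(o['tool_pos']-[0,0,.155]).round(4),'head',h.round(1),'q',o['q'].round(2),'\n shift',d.round(1),'yaw',round(a,1));return d
E
python3 - <<'E'
from h import *
t=cv2.imread('pics/t0.png');s=cv2.imread('pics/s0.png')
print(s[170:196,226:243].mean(2).astype(int));print(t[214:232,338:356].mean(2).astype(int))
for p,z in (((257,243.5),.03),((244,216.5),.03)): print(onz('top',*p,z))
c=np.array([.546,-.236]);y=np.array([-.259,.966])
for k,z in((-.055,.086),(-.055,.04),(.045,.03)):
  P=[*(c+k*y),z];print(P,proj('scene',P),proj('top',P))
go(.616,-.015,.15,45)
E
```

```text
[[166 170 165 167 164 167 167 165 166 165 166 166 168 171 167 170 172]
 [166 165 166 167 166 166 168 165 167 167 170 168 171 170 170 173 169]
 [170 167 167 166 166 168 170 172 167 166 168 167 170 169 169 168 169]
 [167 163 164 163 166 172 204 220 192 169 168 169 167 166 169 168 166]
 [165 165 166 164 164 168 217 231 206 165 164 168 170 168 168 167 168]
 [166 163 166 165 163 154 183 194 177 150 164 169 170 171 168 165 165]
 [167 163 166 168 167 143 147 155 148 139 165 173 171 170 168 166 168]
 [168 166 166 166 169 144 144 147 141 136 166 171 170 169 166 165 166]
 [169 168 167 166 169 144 142 145 142 136 164 168 167 169 166 168 169]
 [168 167 166 167 167 148 141 143 143 134 181 177 164 168 168 166 168]
 [167 168 165 165 167 169 146 145 141 136 196 199 195 190 179 166 167]
 [164 162 158 166 196 180 145 143 143 138 196 204 202 201 200 193 190]
 [164 161 165 191 204 180 147 140 140 134 180 201 200 203 203 203 203]
 [163 164 195 204 207 215 152 144 139 138 203 221 207 203 201 203 202]
 [164 192 204 206 221 234 160 141 140 140 212 235 225 208 205 201 204]
 [183 204 206 208 232 239 165 141 1
[... 1934 characters left out ...]
137 136 137]
 [132 133 134 137 133 136 135 135 136 137 137 138 137 136 136 134 138 138]
 [135 136 136 135 137 135 137 136 138 139 137 136 137 138 137 137 137 138]]
[0.49235491 0.02620632 0.03      ]
[0.58794633 0.07238205 0.03      ]
[np.float64(0.560245), np.float64(-0.28913), 0.086] [233.08944308 173.21025312] [349.684424   221.05999431]
[np.float64(0.560245), np.float64(-0.28913), 0.04] [234.02682926 184.53389438] [347.5985808 223.1160971]
[np.float64(0.5343450000000001), np.float64(-0.19252999999999998), 0.03] [261.00848072 195.96900736] [319.67565965 231.0877981 ]
t 0.1 grasp [0.2449 0.5748 0.2486] head 66.9 q [ 1.05  0.05  1.61 -0.    1.48 -0.12] 
 shift [-572.6 -396.9   99.2] yaw 21.9
```

Request:
step_arm(
  commands=[
    [100, [-48, -33, 0], 2],
    [100, [-96, -66, 0], 4],
    [100, [-144, -100, 0], 6],
    [100, [-192, -133, 0], 8],
    [100, [-240, -166, 0], 10],
    [100, [-290, -200, 0], 12],
    [100, [-338, -233, 0], 14],
    [100, [-386, -266, 0], 16],
    [100, [-434, -300, 0], 18],
    [100, [-482, -333, 20], 20],
    [100, [-530, -366, 50], 22],
    [100, [-573, -397, 80], 22],
  ],
  squeeze=40,
)

```text
t: 1.6
tool_pos: [0.6166, -0.0156, 0.3246]
tool_rot: [1.205, 2.901, 0.0]
contact_force: [-0.3, 0.1, 0.8]
opening: 0.0854
grip_force: 0.0
```

Run:
```python
from h import *
go(.616,-.015,.022,45)
```

```text
t 1.6 grasp [ 0.6166 -0.0156  0.1696] head 44.9 q [-0.15  0.09  1.71  0.    1.34 -0.93] 
 shift [  0.9  -0.  147.6] yaw -0.1
```

Request:
step_arm(
  commands=[
    [100, [1, 0, 40], 0],
    [100, [1, 0, 90], 0],
    [90, [1, 0, 125], 0],
    [80, [1, 0, 140], 0],
    [70, [1, 0, 147], 0],
    [70, [1, 0, 147], 0],
    [70, [1, 0, 147], 0],
  ],
)

```text
t: 2.48
tool_pos: [0.616, -0.0131, 0.1803]
tool_rot: [1.203, 2.899, 0.001]
contact_force: [-0.3, -0.3, 0.2]
opening: 0.0597
grip_force: 0.0
```

Request:
step_arm(
  commands=[
    [30, [0, 0, 0], 0],
    [30, [0, 0, 0], 0],
    [30, [0, 0, 0], 0],
    [30, [0, 0, 0], 0],
    [30, [0, 0, 0], 0],
    [30, [0, 0, 0], 0],
  ],
)

```text
t: 3.22
tool_pos: [0.6159, -0.0131, 0.18]
tool_rot: [1.203, 2.899, 0.001]
contact_force: [-0.2, 1.0, 6.1]
opening: 0.0384
grip_force: 41.0
```

Request:
step_arm(
  commands=[
    [30, [0, 0, -15], 0],
    [30, [0, 0, -50], 0],
    [30, [0, 0, -90], 0],
    [30, [0, 0, -125], 0],
    [30, [0, 0, -125], 0],
  ],
)

```text
t: 3.85
tool_pos: [0.6161, -0.0132, 0.3073]
tool_rot: [1.202, 2.895, 0.003]
contact_force: [0.4, 0.3, -2.5]
opening: 0.0382
grip_force: 40.8
```

Run:
```python
from h import *
go(.560,-.289,.145)
```

```text
t 3.85 grasp [ 0.6161 -0.0132  0.1523] head 44.9 q [-0.14  0.11  1.72 -0.    1.31 -0.93] 
 shift [-155.6 -234.5    7.2] yaw 0
```

Request:
step_arm(
  commands=[
    [30, [-15, -23, 0], 10],
    [30, [-31, -47, 0], 20],
    [30, [-47, -70, 0], 30],
    [30, [-62, -94, 0], 40],
    [30, [-78, -117, 0], 50],
    [30, [-94, -141, 0], 60],
    [30, [-110, -164, 0], 70],
    [30, [-125, -188, 0], 80],
    [30, [-140, -211, 0], 90],
    [30, [-156, -234, 0], 90],
    [30, [-156, -234, 0], 90],
    [30, [-156, -234, 0], 90],
  ],
)

```text
t: 5.35
tool_pos: [0.5592, -0.2882, 0.3014]
tool_rot: [-2.9, -1.199, 0.002]
contact_force: [0.7, -0.3, -1.8]
opening: 0.0386
grip_force: 40.8
```

Run:
```python
from h import *
go(.560,-.289,.145)
s=shot('scene','s1.png');t=shot('top','t1.png')
a=cv2.resize(s[110:210,190:280],None,fx=4.4,fy=5,interpolation=2)
b=cv2.resize(t[180:280,300:390],None,fx=4.4,fy=5,interpolation=2)
cv2.imwrite('pics/c1.png',np.hstack([a,b])[:,:,::-1])
o=monitor.get_obs();p=o['tool_pos']-[0,0,.165]
print(p,proj('scene',p),proj('top',p))
```

```text
t 5.35 grasp [ 0.5592 -0.2882  0.1464] head -45.1 q [-0.59  0.15  1.69  0.    1.31  0.19] 
 shift [0.  1.2 1.3] yaw 0
[ 0.559538   -0.28783769  0.13725299] [232.44762283 160.06137205] [351.78137129 218.82552161]
```

View pics/c1.png

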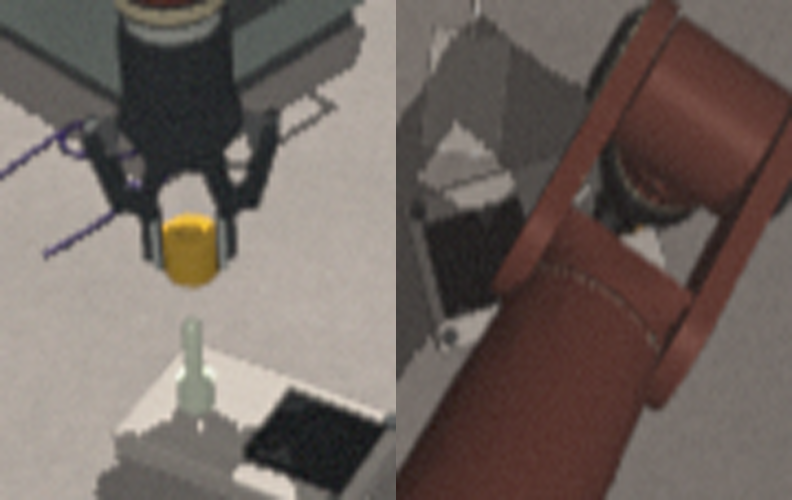

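The scene crop shows the brass collar held level at crop (190,250), about in line with the post at (192,330). In the top view the arm hides it. I'll measure its centroid in the scene image.

Run:
```python
from h import *
o=monitor.get_obs()
s=cv2.imread('pics/s1.png');HS=cv2.cvtColor(s,cv2.COLOR_BGR2HSV)
m=cv2.inRange(HS,(13,110,60),(30,255,255));m[:140]=0;m[180:]=0;m[:,:210]=0;m[:,260:]=0
cn=max(cv2.findContours(m,0,2)[0],key=cv2.contourArea);M=cv2.moments(cv2.convexHull(cn))
u,v=M['m10']/M['m00'],M['m01']/M['m00'];z=o['tool_pos'][2]-.165
P=onz('scene',u,v,z);print(u,v,cv2.boundingRect(cn),P)
Rm=R.from_rotvec(o['tool_rot']).as_matrix()
# post top with same camera
post=onz('scene',233.0,173.6,.086);print('post',post)
for q in (post,np.array([.5603,-.289,0])): print((Rm.T@(q-P)*1000).round(1)[:2])
# occlusion-free reference: same measure at bench start gave .6171,-.0148 ; grasp at .616,-.0132
```

```text
232.85679903730443 159.4187725631769 (227, 153, 13, 14) [ 0.55631487 -0.28940511  0.13725299]
post [ 0.56185019 -0.28784418  0.086     ]
[5.  2.9]
[3.1 2.8]
```

Request:
step_arm(
  commands=[
    [30, [3, 2, 10], 0],
    [30, [3, 2, 22], 0],
    [30, [3, 2, 32], 0],
    [30, [3, 2, 36], 0],
    [30, [3, 2, 39], 0],
    [30, [3, 2, 39], 0],
  ],
)

```text
t: 6.2
tool_pos: [0.5632, -0.2882, 0.2644]
tool_rot: [2.903, 1.2, 0.0]
contact_force: [-0.4, 0.1, -2.5]
opening: 0.0384
grip_force: 40.8
```

Request:
step_arm(
  commands=[
    [30, [0, 0, 2], 0],
    [30, [0, 0, 4], 0],
    [30, [0, 0, 6], 0],
    [30, [0, 0, 6], 0],
  ],
)

```text
t: 6.7
tool_pos: [0.5633, -0.288, 0.2583]
tool_rot: [-2.903, -1.2, -0.001]
contact_force: [2.3, 0.7, -2.9]
opening: 0.038
grip_force: 40.8
```

Request:
step_arm(
  commands=[
    [30, [1, 0, 4], 0],
    [30, [1, 0, 10], 0],
    [30, [1, 0, 18], 0],
    [30, [1, 0, 26], 0],
    [30, [1, 0, 32], 0],
    [30, [1, 0, 35], 0],
    [30, [1, 0, 35], 0],
  ],
)

```text
t: 7.58
tool_pos: [0.5638, -0.2874, 0.2231]
tool_rot: [-2.903, -1.2, 0.0]
contact_force: [-0.0, -0.8, -2.8]
opening: 0.0387
grip_force: 40.8
```

Request:
step_arm(
  commands=[
    [30, [0, 0, 1], 0],
    [30, [0, 0, 2], 0],
    [30, [0, 0, 3], 0],
    [30, [0, 0, 3], 0],
  ],
)

```text
t: 8.07
tool_pos: [0.5638, -0.2873, 0.2203]
tool_rot: [-2.903, -1.2, 0.0]
contact_force: [-0.0, -0.7, -1.7]
opening: 0.0384
grip_force: 40.8
```

Nearly seated, and the fz change suggests it is starting to touch. I'll press a touch further, then release.

Request:
step_arm(
  commands=[
    [30, [0, 0, 0.7], 0],
    [30, [0, 0, 1], 0],
  ],
)

```text
t: 8.32
tool_pos: [0.564, -0.2875, 0.22]
tool_rot: [-2.903, -1.2, 0.0]
contact_force: [-1.3, 1.2, 2.6]
opening: 0.0383
grip_force: 41.2
```

Request:
step_arm(
  commands=[
    [60, [0, 0, 0], 0],
    [80, [0, 0, 0], 0],
    [100, [0, 0, 0], 0],
    [100, [0, 0, 0], 0],
    [100, [0, 0, 0], 0],
    [100, [0, 0, -20], 0],
    [100, [0, 0, -60], 0],
    [100, [0, 0, -100], 0],
    [100, [0, 0, -140], 0],
    [100, [0, 0, -140], 0],
  ],
)

```text
t: 9.57
tool_pos: [0.5649, -0.288, 0.3665]
tool_rot: [2.895, 1.197, 0.01]
contact_force: [0.6, -0.3, 0.2]
opening: 0.0854
grip_force: 0.0
```

Run:
```python
from h import *
# move away toward the case, hinge/bar estimate
hd=np.radians(10.2);ax=np.array([np.cos(hd),np.sin(hd)]);hin=np.array([.564,.295])-.0025*ax
bar=hin-.13*ax;print('bar',bar)
s=cv2.imread('pics/s0.png');t=cv2.imread('pics/t0.png')
ay=np.array([-ax[1],ax[0]])
for k in(-.042,0,.042): print([proj(n,[*(bar+k*ay),.128]).round(1).tolist() for n in('scene','top')])
for a in(-.065,.065): print('hinge rim',[proj(n,[*(hin+a*ay),.08]).round(1).tolist() for n in('scene','top')])
go(*bar,.22,10)
s=shot('scene','s2.png')
a=cv2.resize(s[150:220,200:290],None,fx=4.4,fy=4.4,interpolation=2)
b=cv2.resize(s[210:280,360:450],None,fx=4.4,fy=4.4,interpolation=2)
c=cv2.resize(t[214:284,150:240][:,:,::-1],None,fx=4.4,fy=4.4,interpolation=2)
cv2.imwrite('pics/c2.png',np.vstack([np.hstack([a,b]),np.hstack([c,c*0])])[:595,:,::-1])
```

```text
bar [0.43359408 0.27153627]
[[398.1, 219.8], [192.1, 256.6]]
[[413.3, 225.5], [179.3, 259.0]]
[[429.0, 231.5], [166.4, 261.4]]
hinge rim [[368.1, 259.2], [196.2, 218.7]]
hinge rim [[417.1, 280.2], [158.5, 225.7]]
t 9.57 grasp [ 0.5649 -0.288   0.2115] head -45.1 q [-0.59  0.1   1.63 -0.    1.4   0.2 ] 
 shift [ 302.2 -488.8  -13.1] yaw -55.1
```

View pics/c2.png

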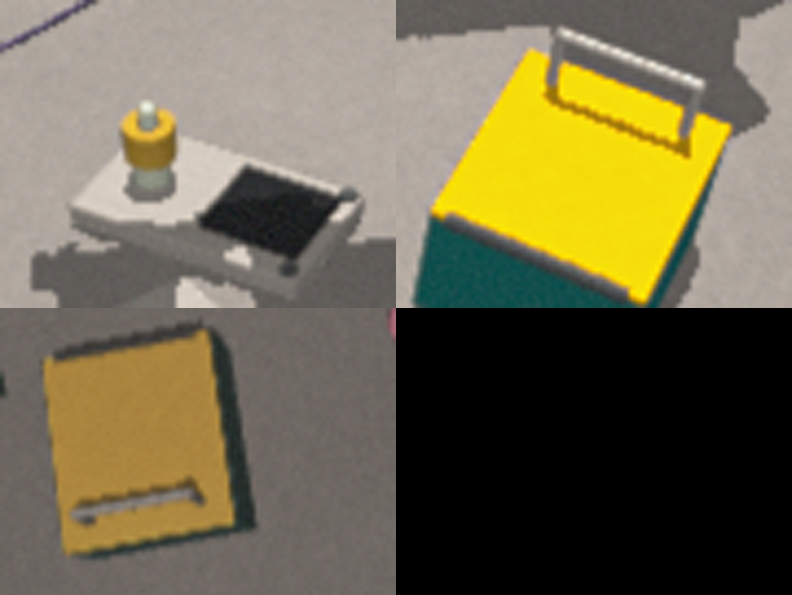

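The collar sits on the shoulder, with its ring at crop (148,138) and the post tip showing above it. The flap's bar spans scene pixels (397,217.5) to (429,229). Next I'll triangulate the bar.

Run:
```python
from h import *
t=cv2.imread('pics/t0.png');s=cv2.imread('pics/s2.png')
print(t[250:268,160:204].max(2)-0*t[250:268,160:204,0]) if 0 else None
HT=cv2.cvtColor(t,cv2.COLOR_BGR2HSV)
m=cv2.inRange(HT,(0,0,100),(180,110,255));m[:250]=0;m[268:]=0;m[:,:160]=0;m[:,203:]=0
ys,xs=np.nonzero(m);print(len(xs),xs.min(),xs.max());vx,vy,x0,y0=cv2.fitLine(np.c_[xs,ys].astype('f4'),4,0,.01,.01).ravel()
print('top line at 181:',y0+(181-x0)*vy/vx, 'slope',vy/vx)
def tri(a,b):
    o1,d1=ray('scene',*a);o2,d2=ray('top',*b);k=np.linalg.lstsq(np.c_[d1,-d2],o2-o1,rcond=None)[0]
    p,q=o1+k[0]*d1,o2+k[1]*d2;return (p+q)/2,np.linalg.norm(p-q)
yt=lambda x:y0+(x-x0)*vy/vx
for a,b in(((413.2,223.4),(181,yt(181))),((413.2,223.4),(180,yt(180))),((413.2,223.4),(179,yt(179)))): print(tri(a,b))
```

```text
153 160 202
top line at 181: 257.9993 slope -0.1161531
(array([0.43509848, 0.26715469, 0.13421068]), np.float64(0.005878674922006802))
(array([0.43533711, 0.26875683, 0.13532782]), np.float64(0.0029295486507375846))
(array([0.43557794, 0.27035472, 0.13645411]), np.float64(1.3429602082838208e-05))
```

Run:
```python
from h import *
go(.4355,.270,.215,10.5)
```

```text
t 9.62 grasp [ 0.5643 -0.2877  0.2084] head -45.1 q [-0.59  0.1   1.63  0.    1.4   0.2 ] 
 shift [ 302.6 -485.8   -9.2] yaw -55.6
```

Request:
step_arm(
  commands=[
    [60, [27, -44, -9], -5],
    [60, [54, -88, -9], -10],
    [60, [81, -132, -9], -15],
    [60, [108, -176, -9], -20],
    [60, [135, -220, -9], -25],
    [60, [165, -264, -9], -30],
    [60, [192, -308, -9], -35],
    [60, [220, -353, -9], -40],
    [60, [247, -397, -9], -45],
    [60, [275, -441, -9], -50],
    [60, [303, -486, -9], -55.6],
    [60, [303, -486, -9], -55.6],
  ],
)

```text
t: 11.12
tool_pos: [0.4338, 0.2731, 0.3671]
tool_rot: [-2.001, -2.42, 0.003]
contact_force: [0.0, -0.2, 0.9]
opening: 0.0514
grip_force: 0.0
```

Run:
```python
from h import *
go(.4355,.270,.133,10.5)
```

```text
t 11.12 grasp [0.4338 0.2731 0.2121] head 10.8 q [ 0.42 -0.19  1.91  0.    1.43  0.23] 
 shift [-3.4  1.3 79.1] yaw 0.3
```

Request:
step_arm(
  commands=[
    [60, [-3, 1, 30], 0],
    [60, [-3, 1, 60], 0],
    [60, [-3, 1, 75], 0],
    [60, [-3, 1, 79], 0],
    [60, [-3, 1, 79], 0],
  ],
  squeeze=20,
)

```text
t: 11.75
tool_pos: [0.4371, 0.2678, 0.29]
tool_rot: [2.009, 2.415, 0.001]
contact_force: [0.0, -0.4, 0.6]
opening: 0.051
grip_force: 0.0
```

Request:
step_arm(
  commands=[
    [10, [0, 0, 0], 0],
    [10, [0, 0, 0], 0],
    [10, [0, 0, 0], 0],
    [5, [0, 0, 0], 0],
    [0, [0, 0, 0], 0],
    [0, [0, 0, 0], 0],
    [0, [0, 0, 0], 0],
  ],
)

```text
t: 12.62
tool_pos: [0.4375, 0.2681, 0.2901]
tool_rot: [2.007, 2.414, 0.005]
contact_force: [5.3, 1.0, -2.2]
opening: 0.0069
grip_force: 19.5
```

Request:
step_arm(
  commands=[
    [0, [0, 3.5, -7], 0],
    [0, [0, 7, -14], 0],
    [0, [0, 11.5, -21], 0],
    [0, [0, 16, -28], 0],
    [0, [0, 21.5, -34.5], 0],
    [0, [0, 27, -41], 0],
    [0, [0, 27, -41], 0],
  ],
)

```text
t: 13.5
tool_pos: [0.4639, 0.2729, 0.331]
tool_rot: [2.008, 2.415, 0.002]
contact_force: [4.8, 1.9, -3.5]
opening: 0.0072
grip_force: 19.6
```

Request:
step_arm(
  commands=[
    [0, [0, 13, -11], 0],
    [0, [0, 26, -21], 0],
    [0, [0, 41, -29], 0],
    [0, [0, 57, -35], 0],
    [0, [0, 73, -40], 0],
    [0, [0, 90, -42], 0],
    [0, [0, 107, -42], 0],
    [0, [0, 124, -40], 0],
    [0, [0, 138, -37], 0],
    [0, [0, 138, -37], 0],
  ],
)

```text
t: 14.75
tool_pos: [0.6004, 0.2978, 0.3684]
tool_rot: [2.007, 2.413, 0.003]
contact_force: [2.2, -3.5, 3.8]
opening: 0.0071
grip_force: 20.4
```

Request:
step_arm(
  commands=[
    [10, [0, 0, 0], 0],
    [20, [0, 0, 0], 0],
    [25, [0, 0, 0], 0],
    [25, [0, 0, 0], 0],
    [25, [0, 0, -20], 0],
    [25, [0, 0, -50], 0],
    [25, [0, 0, -70], 0],
    [25, [0, 0, -70], 0],
  ],
)

```text
t: 15.75
tool_pos: [0.5993, 0.2982, 0.4411]
tool_rot: [2.007, 2.414, 0.008]
contact_force: [-0.1, -1.0, -0.2]
opening: 0.0211
grip_force: 0.0
```

Run:
```python
from h import *
go(.564,-.3,.3)
s=shot('scene','s3.png');t=shot('top','t3.png')
a=cv2.resize(s[160:300,340:480],None,fx=2.8,fy=4,interpolation=2)
b=cv2.resize(t[180:320,130:270],None,fx=2.8,fy=4,interpolation=2)
cv2.imwrite('pics/c3.png',np.hstack([a,b])[:,:,::-1])
```

```text
t 15.75 grasp [0.5993 0.2982 0.2861] head 10.5 q [0.35 0.14 1.46 0.   1.54 0.17] 
 shift [-581.7 -143.9  -15.3] yaw 0
```

View pics/c3.png

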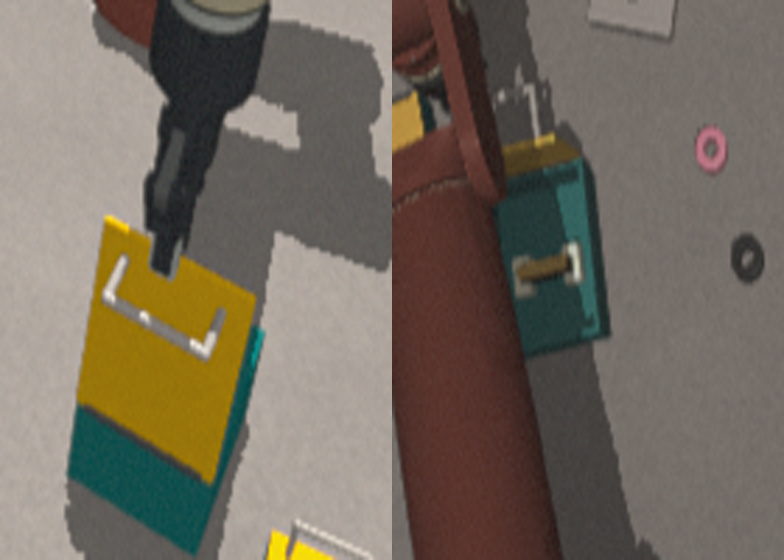

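The scene crop shows the flap upright. The top crop shows the plate's brass edge at (548,267), between white guides at (522,275) and (573,262).

Run:
```python
from h import *
t=cv2.imread('pics/t3.png');H=cv2.cvtColor(t,cv2.COLOR_BGR2HSV)
m=cv2.inRange(H,(10,80,60),(30,255,255));m[:238]=0;m[256:]=0;m[:,:172]=0;m[:,202:]=0
k,l,st,c=cv2.connectedComponentsWithStats(m);i=1+np.argmax(st[1:,4]);print(st[i],c[i])
cn=cv2.findContours((l==i).astype('uint8'),0,2)[0][0];r=cv2.minAreaRect(cn);print(r,[onz('top',*p,.063).round(3) for p in cv2.boxPoints(r)])
P=onz('top',*c[i],.063);print(P)
go(P[0],P[1],.286,10.3);go(P[0],P[1],.052,10.3)
```

```text
[175 243  18   7  73] [183.49315068 246.35616438]
((183.47296142578125, 246.33782958984375), (4.1099748611450195, 17.59069061279297), 80.53767395019531) [array([0.483, 0.306, 0.063]), array([0.493, 0.247, 0.063]), array([0.479, 0.244, 0.063]), array([0.469, 0.303, 0.063])]
[0.48081273 0.27472936 0.063     ]
t 15.85 grasp [0.5989 0.298  0.2821] head 10.5 q [0.35 0.14 1.47 0.   1.54 0.17] 
 shift [  -1.3 -120.3   -3.8] yaw 0.2
t 15.85 grasp [0.5989 0.298  0.2821] head 10.5 q [0.35 0.14 1.47 0.   1.54 0.17] 
 shift [  -1.3 -120.3  230.2] yaw 0.2
```

Request:
step_arm(
  commands=[
    [45, [-1, -20, -4], 0],
    [45, [-1, -60, -4], 0],
    [45, [-1, -95, -4], 0],
    [45, [-1, -120, -4], 0],
    [45, [-1, -120, 40], 0],
    [45, [-1, -120, 90], 0],
    [45, [-1, -120, 140], 0],
    [45, [-1, -120, 140], 0],
    [45, [-1, -120, 140], 0],
  ],
)

```text
t: 16.98
tool_pos: [0.4816, 0.2753, 0.2985]
tool_rot: [2.008, 2.415, 0.001]
contact_force: [0.0, -0.2, 0.5]
opening: 0.0383
grip_force: 0.0
```

Run:
```python
from h import *
go(.4815,.2748,.052,10.3)
```

```text
t 16.98 grasp [0.4816 0.2753 0.1435] head 10.5 q [ 0.39 -0.02  1.87  0.    1.29  0.2 ] 
 shift [-0.5 -0.3 91.5] yaw 0.2
```

Request:
step_arm(
  commands=[
    [45, [0, 0, 25], 0],
    [45, [0, 0, 50], 0],
    [45, [0, 0, 70], 0],
    [45, [0, 0, 84], 0],
    [45, [0, 0, 91], 0],
    [45, [0, 0, 91], 0],
  ],
)

```text
t: 17.73
tool_pos: [0.4813, 0.2752, 0.2063]
tool_rot: [-2.008, -2.416, 0.0]
contact_force: [-0.0, -0.5, 0.1]
opening: 0.0383
grip_force: 0.0
```

Request:
step_arm(
  commands=[
    [0, [0, 0, 0], 0],
    [0, [0, 0, 0], 0],
    [0, [0, 0, 0], 0],
    [0, [0, 0, 0], 0],
    [0, [0, 0, 0], 0],
    [0, [0, 0, 0], 0],
  ],
  squeeze=40,
)

```text
t: 18.48
tool_pos: [0.4818, 0.2753, 0.2073]
tool_rot: [2.008, 2.415, 0.003]
contact_force: [2.3, 0.2, 3.6]
opening: 0.0111
grip_force: 43.4
```

Request:
step_arm(
  commands=[
    [0, [0, 0, -10], 0],
    [0, [0, 0, -25], 0],
    [0, [0, 0, -45], 0],
    [0, [0, 0, -70], 0],
    [0, [0, 0, -100], 0],
    [0, [0, 0, -130], 0],
    [0, [0, 0, -160], 0],
    [0, [0, 0, -175], 0],
    [0, [0, 0, -180], 0],
    [0, [0, 0, -180], 0],
  ],
)

```text
t: 19.73
tool_pos: [0.4809, 0.275, 0.3853]
tool_rot: [-2.008, -2.415, 0.003]
contact_force: [0.5, -0.0, -1.9]
opening: 0.0116
grip_force: 42.8
```

Run:
```python
from h import *
go(.534,-.193,.178)
```

```text
t 19.73 grasp [0.4809 0.275  0.2303] head 10.5 q [ 0.39 -0.1   1.8   0.    1.45  0.2 ] 
 shift [-469.9  -33.2   52.5] yaw 0
```

Request:
step_arm(
  commands=[
    [0, [-25, -2, 0], 0],
    [0, [-65, -5, 0], 0],
    [0, [-110, -8, 0], 0],
    [0, [-160, -11, 0], 0],
    [0, [-210, -15, 0], 0],
    [0, [-260, -18, 0], 0],
    [0, [-310, -22, 10], 0],
    [0, [-360, -25, 20], 0],
    [0, [-405, -29, 32], 0],
    [0, [-440, -31, 42], 0],
    [0, [-462, -33, 50], 0],
    [0, [-470, -33, 52], 0],
  ],
)

```text
t: 21.22
tool_pos: [0.5343, -0.1936, 0.3327]
tool_rot: [-2.008, -2.412, 0.001]
contact_force: [-0.2, -0.1, -1.8]
opening: 0.0117
grip_force: 42.8
```

Request:
step_arm(
  commands=[
    [0, [0, 0, 0], 0],
    [0, [0, 0, 0], 0],
    [0, [0, 0, 0], 0],
    [0, [0, 0, 0], 0],
  ],
)

```text
t: 21.72
tool_pos: [0.5346, -0.1924, 0.3348]
tool_rot: [2.007, 2.416, 0.0]
contact_force: [-0.0, 0.4, -1.7]
opening: 0.0117
grip_force: 42.8
```

Run:
```python
from h import *
go(.534,-.193,.178)
s=shot('scene','s4.png')
cv2.imwrite('pics/c4.png',cv2.resize(s[100:310,180:460],None,fx=2.8,fy=2.8,interpolation=2)[:,:,::-1])
```

```text
t 21.73 grasp [ 0.5346 -0.1924  0.1798] head 10.6 q [-0.48 -0.03  1.81  0.    1.36 -0.66] 
 shift [-0.5 -0.7  1.8] yaw 0
```

View pics/c4.png

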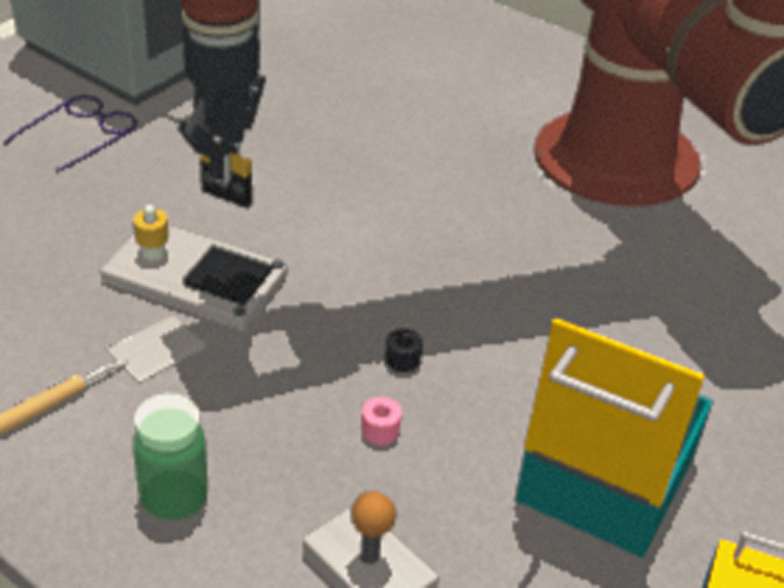

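The picture shows everything in place: the plate held upright above the bed (crop (226,180)), the collar on its shoulder at (151,228), the flap up at (615,410), and the other parts undisturbed. Handing in.

```bash
python3 -c "
from station import finish_job
print(finish_job())"
```

```text
the job is handed in; nothing more can be done
None
```

The job is handed in, with no verdict returned: the last picture showed the brass collar seated and let go on the post's shoulder, the flap about upright, the plate held upright about 13 cm above the bed, and the black collar and everything else in view looking unmoved.

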